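# Transfer a row of soldered coils to the test carrier in order

## Robot

A 6-joint arm with a two-finger parallel gripper is mounted at the origin on the work surface. World frame = base frame: x ahead of the robot, y to its left, z up, the work surface at z = 0. Lengths are in m, angles in rad, forces in N, time in s.
With the tool pointing down it reaches from about 0.225 to 0.875 m from the base axis. Payload 3.4 kg.
Tool frame: the origin (TCP) lies between the finger pads, 19 mm behind the fingertips; this is the grasp point; z points along the fingers, y is the line along which they close (so a half turn about z gives the same grasp; the last joint's range is limited). The gripper opens to 85 mm and grips with 20 to 120 N. Pads are 22 mm wide; open, the fingers measure 114 mm over their backs; the gripper's body (76 mm by 85 mm) begins 54 mm behind the grasp point. The pads swing forward as they close: fully open they stand 13 mm farther back than shut.
Start: joints at [-1.412, 0.276, 1.505, -0, 1.361, -0.121], TCP at [0.159, -0.553, 0.25] pointing down, gripper open.
Joint ranges: [-2.89, 2.89], [-0.75, 2.08], [0.22, 2.7], [-1.18, 4.32], [0.11, 2.71], [-2.7, 2.7]. Speed limits (rad/s): [2.57, 2.57, 3.14, 3.14, 3.14, 3.14].

## Interface

Orientations are given as a unit quaternion [w, x, y, z].
In Python, from rig import manip gives the robot as it stands. The module is installed in compiled form; this text tells all that it offers.
- The arm moves only by the tool play_rows, never from a script. Its argument "motion" is a list of rows, each a list of 5 numbers: the shift along the tool's x, y, z in units of 40 mm (1.0 is 40 mm), then the turn about the tool's z in units of 10 degrees (1.0 is 10 degrees), then the finger opening in mm, from 0 to 85.4. A call has 1 to 5 rows; each row is the pose to reach, as a shift and turn from the pose commanded when the call began, along the tool's axes at that moment; what a row does not reach only later rows make up. A row lasts 1/8 s, in which the tool goes at most 62.5 mm and 10.7 degrees, less where a joint would pass 70% of its speed; a pose out of reach is approached as far as the arm can. A call with a gripper value outside its range is refused whole. The fingers move at their own pace and stop on an object; "newtons" is the grip in N (left out, the last holds). Time passes only in rows, so rows that repeat a pose let the fingers close. It gives the time, the measured TCP pose, the force, the opening and the grip force at its end, in the units of the state.
- manip.get_state(): the state, without advancing time (a new reading comes with each control period).
- manip.get_image(name): name is "scene" or "side" or "wrist"; returns a dict with "img" (384x512x3 uint8, red, green, blue), "range_z" (384x512 float32, m along the optical axis (not along the pixel's ray), 0 where there is no reading), "fx", "fy", "cx", "cy" (pixels), "R" (3x3) and "t" (3): a world point X has camera coordinates R X + t. Camera axes: x right, y down, z forward; pixel columns grow to the right and rows downward; lengths in m; the calibration is good to about 2 mm. The wrist camera is an equidistant fisheye: a pixel r from the principal point sees the ray r / f radians off the axis. A picture is of the moment at which its call begins.
- manip.sign_off(): hands the job in; it is judged then, once.
The state is a dict: "clock": time; "qpos": joint angles; "qd": joint speeds; "effort": joint torques, N m; "position": TCP position; "ee_rot": TCP orientation; "contact_force": force on the tool from outside, world axes, zero at the start; "moment": the same for the moment, N m; "width": finger opening in m; "gripper_force": force on a finger pad.
Only numpy, scipy, OpenCV 4.12 (cv2) and the standard library are available. Lean on these libraries where they do the work, as an engineer would, in place of code of your own. Each camera call takes 0.05 s, during which the arm holds its last target. There are 200 camera calls.

## Task

Move the four soldered coils from the aluminium soldering rack into the blue test carrier in the same order, because their order is the only record of which is which: the coil nearest the handle of the soldering rack goes into the place nearest the handle of the carrier, the next one into the next place, and so on. Take one coil at a time straight from rack to carrier without setting it down anywhere else, and set it down gently, upright with its foot flat on the floor near the middle of its place. Leave the solder reel, the flux jar and the screwdriver where they are.

Things in the scene. Friction and masses are not known exactly. Their poses are not given: they have to be found in the camera images.
- coil_large_round: Coil, large round: upright steel disc of 58 mm diameter, 14 mm thick, black resin faces, top 71 mm up; black foot 46 (x) x 32 (y) x 14 mm high. Origin: centre of the foot's underside; z up, x along the row, y through the thickness (grip across y; end for end does not matter). Starts in any place of the soldering rack. Grip with TCP about 59 mm above the underside. 0.09 to 0.17 kg.
- coil_small_round: Coil, small round: upright steel disc of 40 mm diameter, 14 mm thick, black resin faces, top 53 mm up; black foot 46 (x) x 32 (y) x 14 mm high. Origin: centre of the foot's underside; z up, x along the row, y through the thickness (grip across y; end for end does not matter). Starts in any place of the soldering rack. Grip with TCP about 41 mm above the underside. 0.05 to 0.11 kg.
- coil_square: Coil, square: upright steel square of 44 mm side, 14 mm thick, black resin faces, top 57 mm up; black foot 46 (x) x 32 (y) x 14 mm high. Origin: centre of the foot's underside; z up, x along the row, y through the thickness (grip across y; end for end does not matter). Starts in any place of the soldering rack. Grip with TCP about 45 mm above the underside. 0.08 to 0.16 kg.
- coil_oblong: Coil, oblong: upright steel slab with round ends, 30 mm wide and tall, 14 mm thick, black resin faces, top 74 mm up; black foot 46 (x) x 32 (y) x 14 mm high. Origin: centre of the foot's underside; z up, x along the row, y through the thickness (grip across y; end for end does not matter). Starts in any place of the soldering rack. Grip with TCP about 62 mm above the underside. 0.07 to 0.15 kg.
- solder_rack: Aluminium soldering rack, holds the four coils at the start; fixed. Four pockets in a row along its x axis, each 60 (x) x 46 (y) mm, floor 8 mm and walls 18 mm above the table; body 270 x 58 mm. Origin: centre of the underside; z up. Its handle, a dark steel wire loop lying level, sticks out 37 mm from the -x end. Centres of the places, counted from the handle: x = -99, -33, +33, +99 mm, y = 0.
- test_carrier: Blue test carrier with black floor, empty at the start; fixed. Four pockets in a row along its x axis, each 60 (x) x 46 (y) mm, floor 8 mm and walls 18 mm above the table; body 270 x 58 mm. Origin: centre of the underside; z up. Its handle, a blue flat loop, sticks out 43 mm from the +x end. Centres of the places, counted from the handle: x = +99, +33, -33, -99 mm, y = 0.
- solder_reel: Bystander: reel of solder standing on its flange, 58 mm diameter, 48 mm high. Origin: centre of the underside.
- flux_jar: Bystander: small amber flux jar with black cap, 38 mm diameter, 45 mm high. Origin: centre of the underside.
- screwdriver: Bystander: orange screwdriver lying on the table, 150 mm long, along its x axis. Origin: under the middle of its length.
Things that resemble listed ones, but are neither listed nor needed, are in the scene too. Leave any purple look-alike of the coil_small_round alone.

How it is judged:
By the outcome, as a careful person would: the job done as asked, in the order asked, and still so for the second after the job is handed in, with the robot touching nothing.
It also fails if it takes over 99 s, if anything falls off the work surface, if the arm or the gripper's body presses on something with over 40 N, if the wrist force passes 120 N, or if a joint passes its speed limit or range.

## Working session

There is one attempt and no reset: what is moved stays moved. The work goes in short steps, Python scripts to look and compute and a tool call to move; the robot and the scene stay as the last step left them, time stands still between calls to the robot, and variables do not carry over. Pictures are saved under pics/ and viewed, at most 14 in all, crops included, and the job is handed in when it is done.

Besides the shell and the picture viewer there is one more tool, called as name(argument=value, ...), one argument or row to a line, values as JSON. play_rows: Moves the arm, as the interface text tells. Its arguments: {"type":"object","properties":{"motion":{"type":"array","items":{"type":"array","items":{"type":"number"}}},"newtons":{"type":"number"}},"required":["motion"]}

```bash
mkdir -p pics; cat > h.py <<'E'
import numpy as np, cv2
from rig import manip
def grab(n):
    d=manip.get_image(n); np.savez('pics/%s_last.npz'%n,**{k:np.array(v) for k,v in d.items()}); return d
def cloud(d):
    z=np.array(d['range_z']); v,u=np.indices(z.shape)
    P=np.stack([(u-d['cx'])/d['fx']*z,(v-d['cy'])/d['fy']*z,z],-1)
    return (P-np.array(d['t']))@np.array(d['R'])
E
python3 - <<'E'
from h import *
for n in('scene','side'):
    d=grab(n); cv2.imwrite(f'pics/{n}1.png',cv2.resize(d['img'][:,:,::-1],(800,600)))
    print(n,d['fx'],d['cx'],d['cy'],-np.array(d['R']).T@d['t'],d['R'])
s=manip.get_state();print({k:s[k] for k in('clock','position','ee_rot','width')})
E
```

```text
scene 460.18977859284996 257.018974669792 198.755479300405 [1.22224483 0.13828825 0.88721471] [[-0.22572329  0.97401893 -0.01833338]
 [ 0.77381559  0.16783112 -0.61077177]
 [-0.59182635 -0.15205206 -0.79159443]]
side 346.52535880923347 263.17300101651983 191.11982295873761 [ 0.24086286 -0.47118421  0.38293379] [[ 0.80784207 -0.58921591  0.0146901 ]
 [-0.29504926 -0.42585095 -0.85533438]
 [ 0.51023241  0.6866408  -0.51786803]]
{'clock': 0.1, 'position': array([ 0.1587103 , -0.55219714,  0.2492076 ]), 'ee_rot': array([-8.39236715e-04,  9.90231690e-01,  1.39429175e-01, -1.56886219e-05]), 'width': 0.08521393635336635}
```

View pics/scene1.png

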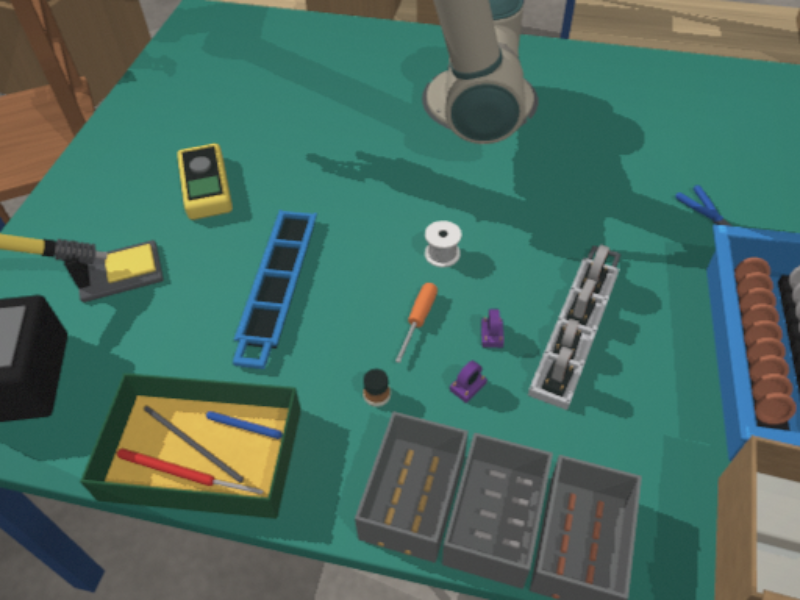

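View pics/side1.png

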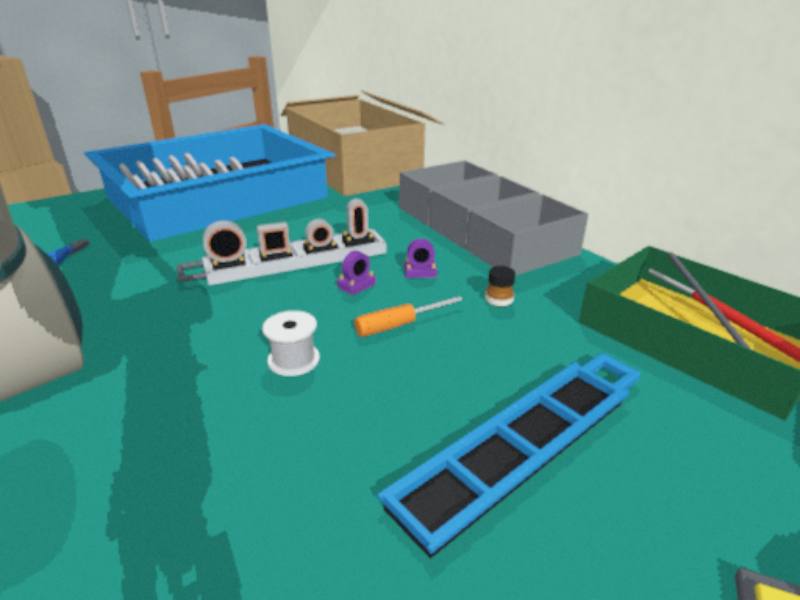

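The scene view (800x600) shows the carrier at about (277,285) with its handle at (253,350), and the rack at about (577,325) with its handle at (600,252). In the side view, the order from the rack handle is large round (225,243), square (274,241), small round (320,235), oblong (358,220).

```bash
cat > m.py <<'E'
from h import *
def L(n): return {k:v for k,v in np.load(f'pics/{n}_last.npz').items()}
def rect(p,tag):
    r=cv2.minAreaRect((p[:,:2]*1000).astype(np.float32)); print(tag,len(p),r, 'z',np.percentile(p[:,2],[5,50,95]).round(4))
    return r
d=L('scene');P=cloud(d);hsv=cv2.cvtColor(d['img'],cv2.COLOR_RGB2HSV)
# carrier: scene px 800-> 512 scale .64
s=.64
def roi(m,a,b,c,e):
    z=np.zeros_like(m);z[int(b*s):int(e*s),int(a*s):int(c*s)]=1;return m&(z>0)
blue=(hsv[...,0]>98)&(hsv[...,0]<118)&(hsv[...,1]>120)
z=P[...,2]
m=roi(blue&(z>.011)&(z<.026),220,195,335,372); rect(P[m],'carrier+handle')
# pocket floors
dark=(hsv[...,2]<60); m=roi(dark&(z<.015)&(z>.002),230,200,330,345).astype(np.uint8)
n,l,st,c=cv2.connectedComponentsWithStats(m)
for i in range(1,n):
    if st[i,4]>60: rect(P[l==i],'floor')
m=roi(~((hsv[...,0]>70)&(hsv[...,0]<95)&(hsv[...,1]>80))&(z>.012)&(z<.024),515,235,635,415); rect(P[m],'rack')
# tops of coils
m=roi(z>.030,515,215,640,415).astype(np.uint8)
n,l,st,c=cv2.connectedComponentsWithStats(m)
for i in range(1,n):
    if st[i,4]>20:
        p=P[l==i];t=p[p[:,2]>p[:,2].max()-.008];print('coil',st[i,4],p[:,2].max().round(4),t.mean(0).round(4));rect(p,'')
d=L('side');P=cloud(d);hsv=cv2.cvtColor(d['img'],cv2.COLOR_RGB2HSV);z=P[...,2]
blue=(hsv[...,0]>98)&(hsv[...,0]<118)&(hsv[...,1]>120)
m=roi(blue&(z>.011)&(z<.026),370,340,650,560); rect(P[m],'side carrier')
m=roi((hsv[...,1]<70)&(z>.012)&(z<.024),200,225,390,285); rect(P[m],'side rack')
m=roi(z>.026,200,190,390,285).astype(np.uint8)
n,l,st,c=cv2.connectedComponentsWithStats(m)
for i in range(1,n):
    if st[i,4]>20: p=P[l==i]; print('coil',p.max(0)[2].round(4));rect(p,'')
E
python3 m.py
```

```text
carrier+handle 1316 ((558.7637939453125, -237.5706329345703), (317.7337341308594, 67.33795928955078), 4.414870262145996) z [0.0127 0.0189 0.022 ]
floor 187 ((434.1741027832031, -251.1031036376953), (47.21430969238281, 38.60951614379883), 4.203394889831543) z [0.0071 0.0096 0.0121]
floor 210 ((499.6904602050781, -246.65444946289062), (51.47487258911133, 39.959381103515625), 4.723881721496582) z [0.0064 0.0092 0.0118]
floor 239 ((567.02783203125, -240.48599243164062), (49.93301010131836, 40.443809509277344), 6.623569011688232) z [0.0067 0.0093 0.0118]
floor 272 ((632.8929443359375, -234.83248901367188), (50.92967224121094, 40.14183044433594), 4.090795516967773) z [0.0066 0.0093 0.0122]
rack 1298 ((526.21728515625, 237.07989501953125), (58.214820861816406, 307.02099609375), 78.12023162841797) z [0.0136 0.0195 0.0234]
coil 339 0.8872 [1.2222 0.1383 0.8872]
 339 ((820.3634033203125, 190.93170166015625), (22.02545928955078, 810.330078125), 80.9802017211914) z [0.0374 0.0648 0.0802]
coil 296 0.8872 [1.2222 0.1383 0.8872]
 296 ((891.0711059570312, 183.3323516845703), (17.684146881103516, 668
[... 498 characters left out ...]
9
 284 ((450.2467956542969, -129.2247314453125), (801.3065185546875, 31.93182373046875), 60.80261993408203) z [0.0297 0.0555 0.0782]
coil 0.3829
 222 ((403.003173828125, -116.58529663085938), (778.7815551757812, 40.23320388793945), 62.470394134521484) z [0.0293 0.0443 0.0584]
coil 0.3829
 559 ((357.249267578125, -108.9346923828125), (758.8265380859375, 57.13484191894531), 76.49430847167969) z [0.0289 0.0532 0.0756]
coil 0.3829
 335 ((387.66839599609375, -117.93798828125), (763.80126953125, 44.12101745605469), 70.7387466430664) z [0.0283 0.0473 0.0634]
coil 0.0523
 202 ((575.182861328125, 109.95768737792969), (40.5492057800293, 17.761207580566406), 12.517107009887695) z [0.0278 0.0398 0.0509]
```

```bash
cat >> h.py <<'E'
def yaw(s):
    w,x,y,z=s['ee_rot']; return 2*np.arctan2(y,x)
def go(x,y,z,deg):
    s=manip.get_state(); a=yaw(s); p=np.array([x,y,z])-s['position']
    c,n=np.cos(a),np.sin(a)
    v=np.array([c*p[0]+n*p[1], n*p[0]-c*p[1], -p[2]])/.04
    t=(np.degrees(a)-deg+90)%180-90
    print('pos',s['position'].round(4),'yaw',round(np.degrees(a),2),'shift',v.round(3),'turn',round(t/10,3),'t',s['clock'],'w',s['width'].__round__(4),'q6',s['qpos'][5].round(2))
E
python3 - <<'E'
from h import *
go(.545,.233,.25,-12)
R=np.array([np.cos(np.radians(-12)),np.sin(np.radians(-12))]);N=np.array([-R[1],R[0]])
for n in('scene','side'):
    d=np.load(f'pics/{n}_last.npz');P=cloud(d);p=P[(d['range_z']>0)]
    q=(p[:,:2]-[.5443,.2332]);u=q@R;v=q@N
    for k,h in zip((-99,-33,33,99),(79,65,61,82)):
        m=(abs(u-k/1000)<.032)&(abs(v)<.028)&(p[:,2]>.03)
        w=p[m];print(n,k,m.sum(),'ztop',w[:,2].max().round(3),'u',(np.percentile(u[m],[1,50,99])*1000).round(1),'v',(np.percentile(v[m],[2,50,98])*1000).round(1))
E
```

```text
pos [ 0.1587 -0.5522  0.2492] yaw 16.03 shift [ 14.702 -16.2    -0.02 ] turn 2.803 t 0.1 w 0.0852 q6 -0.12
scene -99 169 ztop 0.083 u [-123.2  -87.8  -72.5] v [-8.8 -0.9  6.2]
scene -33 172 ztop 0.07 u [-54.  -21.  -10.6] v [-9.9 -1.7  5.6]
scene 33 122 ztop 0.065 u [20.6 45.  55.4] v [-10.2  -2.7   4.1]
scene 99 174 ztop 0.085 u [ 86.  110.1 115.7] v [-4.6  3.4 10.5]
side -99 522 ztop 0.078 u [-129.6 -102.6  -75.1] v [-12.8  -9.7   2.2]
side -33 304 ztop 0.065 u [-54.7 -33.4 -11.6] v [-13.6 -10.3  -2.3]
side 33 202 ztop 0.059 u [15.7 33.5 55.3] v [-14.4 -11.4   0.7]
side 99 267 ztop 0.081 u [ 84.3  97.3 113.5] v [-8.4 -5.5  7.3]
```

play_rows(
  motion=[
    [0.7,-0.8,0,0.2,85],
    [1.4,-1.6,0,0.4,85],
    [2.2,-2.4,0,0.6,85],
    [3.0,-3.3,0,0.8,85],
    [3.8,-4.2,0,1,85],
  ],
)

```text
clock: 0.72
position: [0.2589, -0.3476, 0.2497]
ee_rot: [-0.0, 0.999, 0.052, 0.0]
contact_force: [1.5, -0.1, 0.4]
width: 0.0847
gripper_force: 0.0
```

play_rows(
  motion=[
    [0.9,-0.8,0,0.2,85],
    [1.7,-1.7,0,0.4,85],
    [2.5,-2.5,0,0.6,85],
    [3.3,-3.3,0,0.8,85],
    [4.1,-4.1,0,1,85],
  ],
)

```text
clock: 1.35
position: [0.4049, -0.1675, 0.2498]
ee_rot: [0.0, 0.999, -0.035, -0.0]
contact_force: [0.4, -0.7, -0.0]
width: 0.0852
gripper_force: 0.0
```

play_rows(
  motion=[
    [0.9,-0.6,0,0.2,85],
    [1.8,-1.2,0,0.4,85],
    [2.7,-1.8,0,0.6,85],
    [3.6,-2.4,0,0.8,85],
    [4.5,-3,0,0.8,85],
  ],
)

```text
clock: 1.98
position: [0.5931, -0.0607, 0.2494]
ee_rot: [0.0, 0.995, -0.104, -0.0]
contact_force: [0.4, 0.8, 0.2]
width: 0.0851
gripper_force: 0.0
```

```bash
python3 -c "
from h import *
go(.545,.233,.25,-12)"
```

```text
pos [ 0.5931 -0.0607  0.2494] yaw -11.97 shift [-2.7   -6.934 -0.014] turn 0.003 t 1.975 w 0.0851 q6 1.56
```

play_rows(
  motion=[
    [-0.5,-1.4,0,0,85],
    [-1.1,-2.8,0,0,85],
    [-1.6,-4.2,0,0,85],
    [-2.2,-5.6,0,0,85],
    [-2.7,-6.9,0,0,85],
  ],
)

```text
clock: 2.6
position: [0.5429, 0.2327, 0.2496]
ee_rot: [0.0, 0.995, -0.104, -0.0]
contact_force: [0.9, -0.4, 0.2]
width: 0.0848
gripper_force: 0.0
```

play_rows(
  motion=[
    [0,0,0,0,85],
    [0,0,0,0,85],
  ],
)

```text
clock: 2.85
position: [0.5436, 0.2305, 0.2495]
ee_rot: [0.001, 0.995, -0.104, -0.0]
contact_force: [-0.1, -0.3, -0.7]
width: 0.0849
gripper_force: 0.0
```

```bash
python3 - <<'E'
from h import *
d=grab('wrist'); cv2.imwrite('pics/w1.png',cv2.resize(d['img'][:,:,::-1],(800,600)))
print(d['fx'],d['cx'],d['cy'],-np.array(d['R']).T@d['t'],d['R'])
go(.545,.233,.25,-12)
E
```

```text
297.3186396354542 256.6476982376184 189.8088502402108 [0.62158832 0.2145931  0.37323866] [[-0.20697392 -0.97834415  0.00212471]
 [-0.9284593   0.19710422  0.31482257]
 [-0.30842361  0.06318736 -0.94914816]]
pos [0.5438 0.2298 0.2496] yaw -12.0 shift [ 0.012 -0.084 -0.011] turn 0.0 t 2.9 w 0.085 q6 2.06
```

View pics/w1.png

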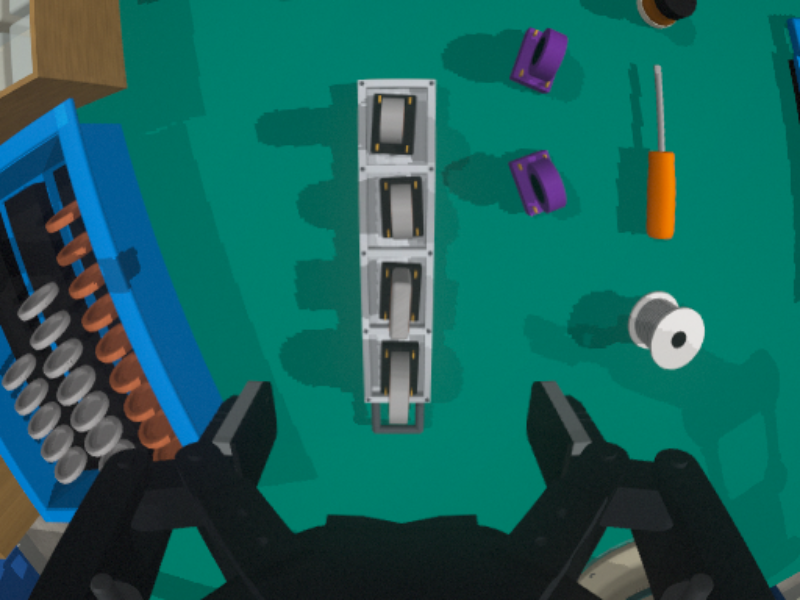

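The wrist view shows the rack column with feet at about (393,125), (402,207), (400,290) and (398,370). The handle is at the bottom (398,418), next to the large round coil.

```bash
cat >> h.py <<'E'
def fcloud(d):
    z=np.array(d['range_z']); v,u=np.indices(z.shape)
    a=(u-d['cx'])/d['fx'];b=(v-d['cy'])/d['fy'];r=np.hypot(a,b)+1e-9;k=np.tan(np.minimum(r,1.4))/r
    P=np.stack([a*k*z,b*k*z,z],-1); P=(P-np.array(d['t']))@np.array(d['R']); P[z<=0]=np.nan
    return P
def rackfit(P,img,c,deg,handle):
    """rim rectangle in world mm"""
    R=np.array([np.cos(np.radians(deg)),np.sin(np.radians(deg))]);N=np.array([-R[1],R[0]])
    q=P[...,:2]-c;u=q@R;v=q@N;m=(abs(u)<.15)&(abs(v)<.04)&(P[...,2]>.013)&(P[...,2]<.025)
    return u,v,m
def coils(P,c,deg,places,w=.03):
    u,v,_=rackfit(P,None,c,deg,0)
    for k in places:
        m=(abs(u-k)<w)&(abs(v)<.026)&(P[...,2]>.033)&(P[...,2]<.1)
        if m.sum()<20: print(k,'none');continue
        p=P[m]; zt=np.percentile(p[:,2],98); b=p[p[:,2]>.036]
        r=cv2.minAreaRect((b[:,:2]*1000).astype(np.float32))
        t=p[p[:,2]>zt-.012]; rt=cv2.minAreaRect((t[:,:2]*1000).astype(np.float32))
        f=(abs(u-k)<w)&(abs(v)<.02)&(P[...,2]>.0185)&(P[...,2]<.026)
        print(k,m.sum(),'ztop',zt.round(4),'all',np.round(r[0],1),np.round(r[1],1),round(r[2],1),'top',np.round(rt[0],1),np.round(rt[1],1),round(rt[2],1))
E
cat > w.py <<'E'
from h import *
d=dict(np.load('pics/wrist_last.npz'));P=fcloud(d);c=np.array([.5443,.2332])
u,v,m=rackfit(P,0,c,-12,0);hsv=cv2.cvtColor(d['img'],cv2.COLOR_RGB2HSV)
m&=(hsv[...,1]<60)&(hsv[...,2]>90)
print('table z',np.nanmedian(P[200:260,300:330,2]))
r=cv2.minAreaRect((P[m][:,:2]*1000).astype(np.float32));print('rack',m.sum(),r,np.percentile(P[m][:,2],[5,50,95]))
coils(P,c,-12,(-.099,-.033,.033,.099))
E
python3 w.py
```

```text
table z -0.00011186235392990194
rack 2961 ((535.9962768554688, 235.80856323242188), (58.26069259643555, 282.5612487792969), 78.00662231445312) [0.01614238 0.01784967 0.01959415]
-0.099 584 ztop 0.0793 all [447.5 253. ] [15.4 49.6] 75.8 top [444.4 253.6] [15.4 43.4] 74.6
-0.033 561 ztop 0.066 all [511.7 238.5] [14.8 42.6] 77.4 top [511.7 238.5] [14.7 42.5] 78.0
0.033 484 ztop 0.0616 all [576.9 224. ] [15.4 39.7] 78.4 top [577.  223.5] [14.2 35.5] 78.3
0.099 429 ztop 0.0829 all [640.4 216.2] [14.8 28.8] 77.5 top [640.7 216.1] [14.8 27.5] 77.6
```

```bash
python3 -c "
from h import *
go(.4447,.2535,.110,-14)"
```

```text
pos [0.5438 0.2298 0.2496] yaw -12.0 shift [-2.547 -0.064  3.489] turn 0.2 t 2.9 w 0.085 q6 2.06
```

play_rows(
  motion=[
    [-0.8,0,0.4,0.2,50],
    [-1.6,0,1.2,0.2,50],
    [-2.5,-0.05,2.3,0.2,50],
    [-2.55,-0.05,3.4,0.2,50],
    [-2.55,-0.05,3.5,0.2,50],
  ],
)

```text
clock: 3.52
position: [0.4424, 0.2517, 0.1077]
ee_rot: [0.002, 0.992, -0.122, -0.003]
contact_force: [-0.0, -0.0, 0.5]
width: 0.0502
gripper_force: 0.0
```

play_rows(
  motion=[
    [0,0,0,0,50],
    [0,0,0,0,50],
  ],
)

```text
clock: 3.78
position: [0.4466, 0.254, 0.1118]
ee_rot: [-0.001, 0.993, -0.122, 0.002]
contact_force: [-1.0, 0.7, 0.2]
width: 0.05
gripper_force: 0.0
```

```bash
python3 - <<'E'
from h import *
d=grab('wrist'); cv2.imwrite('pics/w2.png',d['img'][:,:,::-1])
P=fcloud(d); coils(P,np.array([.5443,.2332]),-12,(-.099,-.033,.033,.099),.033)
go(.4447,.2535,.067,-14)
E
```

```text
-0.099 2077 ztop 0.0979 all [445.9 254. ] [47.9 50.6] 25.8 top [445.8 254.6] [50.7 20.5] 76.3
-0.033 1840 ztop 0.066 all [510.3 238.9] [15.5 43.4] 75.0 top [510.3 238.9] [15.5 43.4] 75.0
0.033 1084 ztop 0.0617 all [570.6 224.8] [15.7 27.7] 77.5 top [571.4 224.5] [15.5 26.8] 80.1
0.099 none
pos [0.4463 0.254  0.1117] yaw -14.02 shift [-0.035  0.022  1.116] turn -0.002 t 3.825 w 0.05 q6 2.2
```

View pics/w2.png

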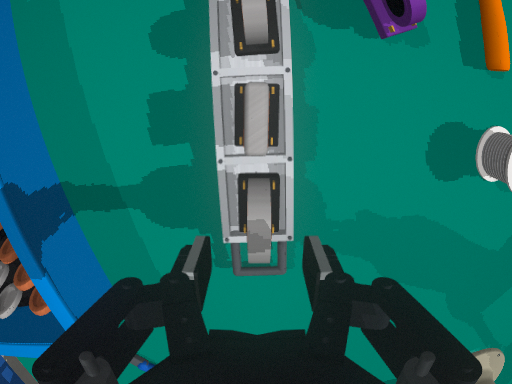

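The large coil's disc at (259,225) is centred between the fingers at (200,255) and (318,255). I'll descend and grip.

play_rows(
  motion=[
    [0,0,0.5,0,50],
    [0,0,0.9,0,50],
    [0,0,1.1,0,50],
    [0,0,1.1,0,50],
    [0,0,1.1,0,20],
  ],
  newtons=40,
)

```text
clock: 4.45
position: [0.4451, 0.2541, 0.0667]
ee_rot: [-0.0, 0.993, -0.122, 0.001]
contact_force: [-0.0, 0.7, 0.3]
width: 0.0327
gripper_force: 0.0
```

play_rows(
  motion=[
    [0,0,0,0,0],
    [0,0,0,0,0],
    [0,0,0,0,0],
    [0,0,0,0,0],
  ],
  newtons=40,
)

```text
clock: 4.95
position: [0.4449, 0.254, 0.0665]
ee_rot: [-0.0, 0.993, -0.122, 0.001]
contact_force: [-0.2, 0.4, 5.6]
width: 0.0135
gripper_force: 43.8
```

play_rows(
  motion=[
    [0,0,-0.3,0,0],
    [0,0,-1,0,0],
    [0,0,-2,0,0],
    [0,0,-3,0,0],
    [0,0,-3.2,0,0],
  ],
)

```text
clock: 5.58
position: [0.4457, 0.2545, 0.1967]
ee_rot: [-0.001, 0.993, -0.122, 0.002]
contact_force: [0.2, 0.4, -1.8]
width: 0.0135
gripper_force: 42.9
```

```bash
python3 -c "
from h import *
go(.634,-.234,.2,4.8)"
```

```text
pos [0.4457 0.2545 0.1967] yaw -13.97 shift [ 7.515 10.715 -0.082] turn -1.877 t 5.575 w 0.0135 q6 2.2
```

play_rows(
  motion=[
    [0.4,0.6,0,0,0],
    [1.1,1.6,0,0,0],
    [1.9,2.7,0,0,0],
    [2.7,3.8,0,0,0],
    [3.5,4.9,0,0,0],
  ],
)

```text
clock: 6.2
position: [0.5324, 0.0284, 0.1925]
ee_rot: [-0.0, 0.993, -0.122, -0.001]
contact_force: [0.4, 0.6, -0.2]
width: 0.0129
gripper_force: 42.7
```

play_rows(
  motion=[
    [0.8,1.1,0,0,0],
    [1.6,2.3,0,0,0],
    [2.4,3.4,0,0,0],
    [3.2,4.6,0,0,0],
    [3.6,5.2,0,0,0],
  ],
)

```text
clock: 6.82
position: [0.6224, -0.2097, 0.1918]
ee_rot: [-0.0, 0.992, -0.123, -0.001]
contact_force: [-0.8, 1.2, -1.0]
width: 0.0134
gripper_force: 42.8
```

play_rows(
  motion=[
    [0.2,0.3,0,-0.5,0],
    [0.4,0.6,0,-1,0],
    [0.4,0.6,0,-1.9,0],
    [0.4,0.6,0,-1.9,0],
    [0.4,0.6,0,-1.9,0],
  ],
)

```text
clock: 7.45
position: [0.6318, -0.2335, 0.193]
ee_rot: [-0.0, 0.999, 0.043, -0.001]
contact_force: [-0.0, 0.7, -0.6]
width: 0.0134
gripper_force: 42.7
```

```bash
python3 - <<'E'
from h import *
d=grab('wrist'); cv2.imwrite('pics/w3.png',d['img'][:,:,::-1])
P=fcloud(d);hsv=cv2.cvtColor(d['img'],cv2.COLOR_RGB2HSV)
c=np.array([.5355,-.241]);u,v,m=rackfit(P,0,c,4.8,0)
b=(hsv[...,0]>98)&(hsv[...,0]<118)&(hsv[...,1]>120)
m=b&(abs(v)<.05)&(abs(u)<.22)&(P[...,2]>.014)&(P[...,2]<.023)
for uu in np.arange(-.12,.21,.02):
    k=m&(abs(u-uu)<.01)
    if k.sum()>20: print(uu.round(2),k.sum(),(np.percentile(v[k],[1,99])*1000).round(1))
print(u[m].min(),u[m].max())
d2=grab('side');cv2.imwrite('pics/s2.png',d2['img'][:,:,::-1])
go(.634,-.234,.2,4.8)
E
```

```text
-0.12 157 [-26.9  26.8]
-0.1 58 [-26.2  26.1]
0.02 64 [-29.7  34.6]
0.04 129 [-30.3  34.3]
0.06 130 [-30.4  34.4]
0.08 254 [-30.1  34. ]
0.1 342 [-30.4  34.3]
0.12 351 [-29.9  33.8]
0.14 682 [-29.6  33.2]
0.16 460 [-21.1  25. ]
0.18 403 [-20.9  24.8]
-0.13403980495560325 0.17881614035311738
pos [ 0.632  -0.2335  0.1936] yaw 4.97 shift [ 0.048  0.016 -0.16 ] turn 0.017 t 7.55 w 0.0132 q6 1.03
```

View pics/w3.png

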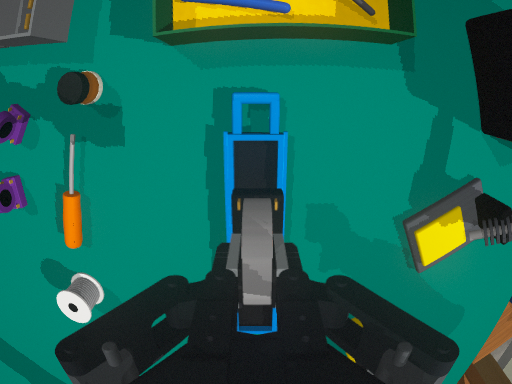

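View pics/s2.png

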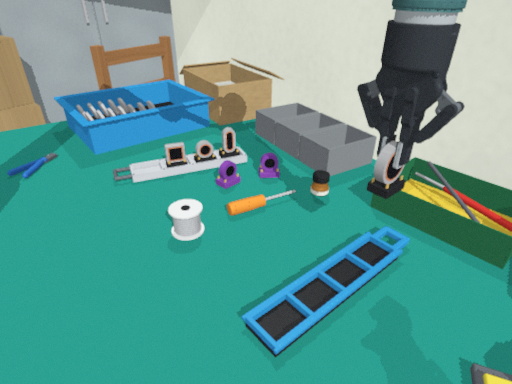

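The wrist view shows the held coil over the first place by the carrier handle (handle at (256,112)). The side view shows it held level at (388,175), with the other three still in the rack. The carrier fit moves about 2 mm in +y.

```bash
cat >> h.py <<'E'
CAR={k:(.5363+k*.9965e-3,-.2389+k*.0837e-3) for k in(99,33,-33,-99)}
E
python3 -c "
from h import *
go(*CAR[99],.080,4.8)"
```

```text
pos [ 0.632  -0.2335  0.1936] yaw 4.97 shift [ 0.079 -0.066  2.84 ] turn 0.017 t 7.55 w 0.0132 q6 1.03
```

play_rows(
  motion=[
    [0.08,-0.07,0.6,0,0],
    [0.08,-0.07,1.4,0,0],
    [0.08,-0.07,2.2,0,0],
    [0.08,-0.07,2.7,0,0],
    [0.08,-0.07,2.84,0,0],
  ],
)

```text
clock: 8.18
position: [0.6343, -0.2302, 0.0788]
ee_rot: [-0.001, 0.999, 0.044, -0.001]
contact_force: [-0.2, 0.2, -0.9]
width: 0.0132
gripper_force: 42.8
```

play_rows(
  motion=[
    [0,0,0.1,0,0],
    [0,0,0.2,0,0],
    [0,0,0.24,0,0],
    [0,0,0.26,0,0],
    [0,0,0.28,0,0],
  ],
)

```text
clock: 8.8
position: [0.6353, -0.2309, 0.0695]
ee_rot: [0.0, 0.999, 0.044, 0.0]
contact_force: [-0.3, 0.9, -2.1]
width: 0.013
gripper_force: 42.8
```

```bash
python3 -c "
from h import *
go(*CAR[99],.067,4.8)"
```

```text
pos [ 0.6353 -0.2309  0.0695] yaw 5.03 shift [-0.009 -0.009  0.061] turn 0.023 t 8.8 w 0.013 q6 1.03
```

play_rows(
  motion=[
    [0,0,0.02,0,0],
    [0,0,0.03,0,0],
    [0,0,0.05,0,0],
    [0,0,0.05,0,0],
  ],
)

```text
clock: 9.3
position: [0.6351, -0.2309, 0.0671]
ee_rot: [0.0, 0.999, 0.044, -0.0]
contact_force: [0.6, -0.1, -2.1]
width: 0.0135
gripper_force: 42.8
```

play_rows(
  motion=[
    [0,0,0.01,0,0],
    [0,0,0.02,0,0],
    [0,0,0.02,0,0],
  ],
)

```text
clock: 9.68
position: [0.6352, -0.2309, 0.0666]
ee_rot: [0.0, 0.999, 0.044, 0.0]
contact_force: [-0.6, -0.8, 0.3]
width: 0.0133
gripper_force: 43.0
```

Contact is near, since the weight has come off the wrist. I'll release slowly, rise, and head back toward the rack.

play_rows(
  motion=[
    [0,0,0,0,15],
    [0,0,0,0,20],
    [0,0,0,0,30],
    [0,0,0,0,45],
    [0,0,0,0,50],
  ],
)

```text
clock: 10.3
position: [0.6352, -0.2308, 0.0664]
ee_rot: [0.0, 0.999, 0.044, 0.0]
contact_force: [0.7, -0.2, -0.0]
width: 0.0501
gripper_force: 0.0
```

play_rows(
  motion=[
    [0,0,-0.4,0,50],
    [0,0,-1,0,50],
    [0,0,-1.8,0,50],
    [0,0,-2.6,0,50],
    [0,0,-2.8,0,50],
  ],
)

```text
clock: 10.92
position: [0.6366, -0.2315, 0.1822]
ee_rot: [0.002, 0.999, 0.044, 0.003]
contact_force: [-0.0, 1.0, 0.2]
width: 0.05
gripper_force: 0.0
```

```bash
python3 - <<'E'
from h import *
d=grab('side');P=cloud(d)
c=np.array(CAR[99]);a=np.radians(4.8);R=np.array([np.cos(a),np.sin(a)]);N=np.array([-R[1],R[0]])
q=P[...,:2]-c;u=q@R;v=q@N;z=P[...,2]
m=(abs(u)<.04)&(abs(v)<.03)&(z>.026)&(z<.1)
print(m.sum(),'z',np.percentile(z[m],99),'u',np.percentile(u[m],[1,99]),'v',np.percentile(v[m],[2,50,98]))
cv2.imwrite('pics/s3.png',cv2.resize(d['img'][190:360,230:430,::-1],None,fx=3,fy=3))
go(.5117,.2385,.2,-12.5)
E
```

```text
737 z 0.07830386472823078 u [-0.03052304  0.0237012 ] v [-0.00990036 -0.0085165   0.00492243]
pos [ 0.6363 -0.2313  0.1816] yaw 5.04 shift [ -2.072 -11.974  -0.46 ] turn 1.754 t 10.975 w 0.0499 q6 1.03
```

View pics/s3.png

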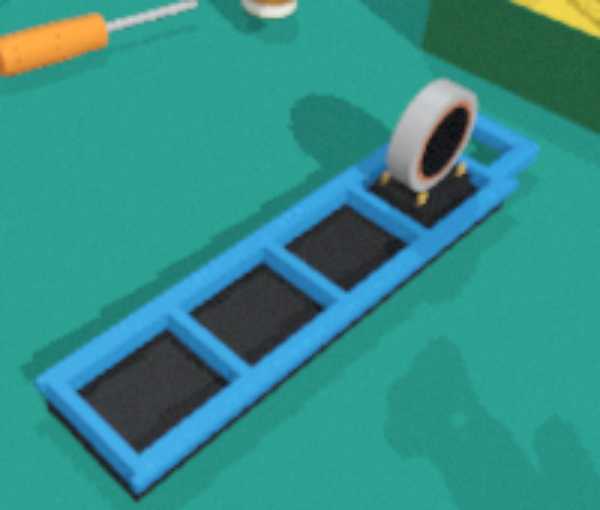

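The crop shows the large coil upright in the handle-end place at (435,140), foot flat. Next is the square one.

play_rows(
  motion=[
    [-0.1,-0.7,0,0.4,50],
    [-0.3,-1.8,0,0.8,50],
    [-0.6,-3.1,0,1.2,50],
    [-0.8,-4.5,0,1.5,50],
    [-1,-5.9,0,1.7,50],
  ],
)

```text
clock: 11.6
position: [0.5733, 0.0024, 0.1771]
ee_rot: [-0.0, 0.994, -0.105, -0.001]
contact_force: [0.5, 0.6, 0.2]
width: 0.0497
gripper_force: 0.0
```

```bash
python3 -c "
from h import *
go(.511,.2387,.16,-12.5)"
```

```text
pos [0.5733 0.0024 0.1771] yaw -12.08 shift [-2.759 -5.452  0.428] turn 0.042 t 11.6 w 0.0497 q6 1.66
```

play_rows(
  motion=[
    [-0.6,-1.3,0.1,0,50],
    [-1.3,-2.6,0.2,0,50],
    [-1.9,-3.9,0.4,0,50],
    [-2.5,-5,0.4,0,50],
    [-2.75,-5.45,0.4,0,50],
  ],
)

```text
clock: 12.22
position: [0.5104, 0.2388, 0.1612]
ee_rot: [0.0, 0.995, -0.103, -0.001]
contact_force: [-0.5, -0.5, 0.1]
width: 0.0497
gripper_force: 0.0
```

play_rows(
  motion=[
    [0,0,0,0,50],
    [0,0,0,0,50],
  ],
)

```text
clock: 12.48
position: [0.5127, 0.2355, 0.1621]
ee_rot: [0.001, 0.995, -0.105, 0.0]
contact_force: [-0.1, 0.3, 0.5]
width: 0.0499
gripper_force: 0.0
```

```bash
cat > look.py <<'E'
from h import *
import sys
k=float(sys.argv[1])
d=grab('wrist');P=fcloud(d); coils(P,np.array([.5438,.2340]),-12,(k,),.033)
E
python3 look.py -.033; python3 -c "
from h import *
go(.511,.2387,.053,-12.5)"
```

```text
-0.033 1065 ztop 0.0659 all [511.2 238.7] [15.2 43.4] 75.0 top [511.2 238.7] [15.2 43.4] 74.8
pos [0.5128 0.2353 0.1622] yaw -12.06 shift [-0.062 -0.075  2.73 ] turn 0.044 t 12.525 w 0.0501 q6 2.09
```

play_rows(
  motion=[
    [-0.06,-0.08,0.7,0.15,50],
    [-0.06,-0.08,1.6,0.15,50],
    [-0.06,-0.08,2.4,0.15,50],
    [-0.06,-0.08,2.73,0.15,50],
    [-0.06,-0.08,2.73,0.15,50],
  ],
)

```text
clock: 13.15
position: [0.5107, 0.2395, 0.0527]
ee_rot: [0.0, 0.993, -0.118, -0.001]
contact_force: [0.9, 1.0, -0.5]
width: 0.0499
gripper_force: 0.0
```

```bash
python3 -c "
from h import *
go(.5112,.2387,.053,-13.5)"
```

```text
pos [0.5107 0.2395 0.0527] yaw -13.55 shift [ 0.016  0.016 -0.008] turn -0.005 t 13.15 w 0.0499 q6 2.12
```

play_rows(
  motion=[
    [0,0.02,0,0,30],
    [0,0.02,0,0,0],
    [0,0.02,0,0,0],
    [0,0.02,0,0,0],
    [0,0.02,0,0,0],
  ],
  newtons=40,
)

```text
clock: 13.78
position: [0.5111, 0.2398, 0.0542]
ee_rot: [-0.0, 0.993, -0.117, 0.001]
contact_force: [-0.9, -1.2, 6.5]
width: 0.0138
gripper_force: 43.6
```

play_rows(
  motion=[
    [0,0,0,0,0],
    [0,0,-0.5,0,0],
    [0,0,-1.3,0,0],
    [0,0,-2.5,0,0],
    [0,0,-3.2,0,0],
  ],
)

```text
clock: 14.4
position: [0.5109, 0.2401, 0.1833]
ee_rot: [-0.001, 0.993, -0.117, 0.001]
contact_force: [0.4, 0.6, -1.1]
width: 0.0136
gripper_force: 42.5
```

```bash
python3 -c "
from h import *
go(*CAR[33],.18,4.8)"
```

```text
pos [0.5109 0.2401 0.1833] yaw -13.46 shift [ 4.189 11.239  0.081] turn -1.826 t 14.4 w 0.0136 q6 2.12
```

play_rows(
  motion=[
    [0.2,0.5,0,0,0],
    [0.6,1.6,0,0,0],
    [1,2.8,0,0,0],
    [1.5,4,0,0,0],
    [2,5.3,0,0,0],
  ],
)

```text
clock: 15.02
position: [0.5386, 0.0138, 0.1809]
ee_rot: [-0.0, 0.993, -0.117, -0.0]
contact_force: [1.5, 0.8, -2.0]
width: 0.0136
gripper_force: 42.5
```

play_rows(
  motion=[
    [0.5,1.3,0,0,0],
    [1,2.6,0,0,0],
    [1.5,3.9,0,0,0],
    [1.9,5,0,0,0],
    [2.2,5.9,0,0,0],
  ],
)

```text
clock: 15.65
position: [0.5692, -0.2369, 0.1806]
ee_rot: [-0.0, 0.993, -0.118, -0.0]
contact_force: [0.2, -0.3, -0.7]
width: 0.0133
gripper_force: 42.5
```

play_rows(
  motion=[
    [0,0,0,-0.6,0],
    [0,0,0,-1.3,0],
    [0,0,0,-1.83,0],
    [0,0,0,-1.83,0],
    [0,0,0,-1.83,0],
  ],
)

```text
clock: 16.27
position: [0.5693, -0.2349, 0.1809]
ee_rot: [-0.0, 0.999, 0.042, -0.0]
contact_force: [1.1, 0.5, -1.8]
width: 0.0135
gripper_force: 42.5
```

```bash
python3 -c "
from h import *
go(*CAR[33],.064,4.8)"
```

```text
pos [ 0.5693 -0.2349  0.1809] yaw 4.77 shift [-0.005  0.031  2.924] turn -0.003 t 16.275 w 0.0135 q6 0.98
```

play_rows(
  motion=[
    [0,0.03,0.6,0,0],
    [0,0.03,1.5,0,0],
    [0,0.03,2.3,0,0],
    [0,0.03,2.8,0,0],
    [0,0.03,2.92,0,0],
  ],
)

```text
clock: 16.9
position: [0.5686, -0.2357, 0.0629]
ee_rot: [-0.001, 0.999, 0.042, -0.001]
contact_force: [-0.5, 0.5, -1.7]
width: 0.0135
gripper_force: 42.6
```

play_rows(
  motion=[
    [0,0,0.08,0,0],
    [0,0,0.16,0,0],
    [0,0,0.2,0,0],
    [0,0,0.22,0,0],
    [0,0,0.22,0,0],
  ],
)

```text
clock: 17.52
position: [0.5696, -0.2364, 0.0558]
ee_rot: [0.0, 0.999, 0.042, 0.0]
contact_force: [-0.6, 0.4, -1.1]
width: 0.0135
gripper_force: 42.6
```

play_rows(
  motion=[
    [0,0,0.02,0,0],
    [0,0,0.03,0,0],
    [0,0,0.04,0,0],
    [0,0,0.04,0,0],
  ],
)

```text
clock: 18.02
position: [0.5695, -0.2364, 0.0544]
ee_rot: [0.0, 0.999, 0.042, 0.0]
contact_force: [-0.5, 0.5, 1.7]
width: 0.0135
gripper_force: 43.0
```

Weight came off and now reads +1.7 N, so it is in contact. Releasing.

play_rows(
  motion=[
    [0,0,0,0,15],
    [0,0,0,0,20],
    [0,0,0,0,30],
    [0,0,0,0,45],
    [0,0,0,0,50],
  ],
)

```text
clock: 18.65
position: [0.5695, -0.2364, 0.054]
ee_rot: [0.0, 0.999, 0.042, 0.0]
contact_force: [0.2, 0.5, -0.6]
width: 0.05
gripper_force: 0.0
```

play_rows(
  motion=[
    [0,0,-0.4,0,50],
    [0,0,-1,0,50],
    [0,0,-1.8,0,50],
    [0,0,-2.6,0,50],
    [0,0,-2.8,0,50],
  ],
)

```text
clock: 19.27
position: [0.5709, -0.2371, 0.1694]
ee_rot: [0.002, 0.999, 0.042, 0.003]
contact_force: [1.1, 0.7, -0.6]
width: 0.0502
gripper_force: 0.0
```

```bash
cat > chk.py <<'E'
from h import *
d=grab('side');P=cloud(d);a=np.radians(4.8);R=np.array([np.cos(a),np.sin(a)]);N=np.array([-R[1],R[0]])
for k in CAR:
    q=P[...,:2]-CAR[k];u=q@R;v=q@N;z=P[...,2]
    m=(abs(u)<.033)&(abs(v)<.03)&(z>.026)&(z<.1)
    if m.sum()>20: print(k,m.sum(),'z',np.percentile(z[m],99).round(4),'u',np.percentile(u[m],[1,99]).round(4),'v',np.percentile(v[m],[2,50,98]).round(4))
E
python3 chk.py; python3 -c "
from h import *
go(.5765,.224,.15,-12)"
```

```text
99 709 z 0.0784 u [-0.0305  0.0239] v [-0.01   -0.0085  0.0043]
33 643 z 0.0649 u [-0.023  0.019] v [-0.0098 -0.0077  0.004 ]
pos [ 0.5706 -0.2369  0.169 ] yaw 4.83 shift [  1.118 -11.47    0.475] turn 1.683 t 19.325 w 0.0498 q6 0.98
```

play_rows(
  motion=[
    [0.1,-0.7,0,0.4,50],
    [0.2,-1.8,0,0.8,50],
    [0.3,-3.1,0,1.2,50],
    [0.4,-4.5,0,1.5,50],
    [0.6,-5.9,0,1.7,50],
  ],
)

```text
clock: 19.95
position: [0.5724, 0.0025, 0.1647]
ee_rot: [0.0, 0.994, -0.107, -0.001]
contact_force: [0.6, -0.5, -0.3]
width: 0.0499
gripper_force: 0.0
```

```bash
python3 -c "
from h import *
go(.5768,.2238,.14,-12)"
```

```text
pos [0.5724 0.0025 0.1647] yaw -12.28 shift [-1.069 -5.43   0.619] turn -0.028 t 19.95 w 0.0499 q6 1.67
```

play_rows(
  motion=[
    [-0.3,-1.3,0,0,50],
    [-0.5,-2.6,0,0,50],
    [-0.8,-3.9,0.2,0,50],
    [-1,-5,0.5,0,50],
    [-1.07,-5.45,0.6,0,50],
  ],
)

```text
clock: 20.58
position: [0.5762, 0.225, 0.1399]
ee_rot: [0.001, 0.995, -0.105, -0.002]
contact_force: [-0.1, -0.2, -0.2]
width: 0.0502
gripper_force: 0.0
```

play_rows(
  motion=[
    [0,0,0,0,50],
    [0,0,0,0,50],
    [0,0,0,0,50],
  ],
)

```text
clock: 20.95
position: [0.578, 0.2214, 0.1423]
ee_rot: [0.0, 0.994, -0.107, 0.0]
contact_force: [-0.3, 0.2, 0.1]
width: 0.0498
gripper_force: 0.0
```

```bash
python3 look.py .033; python3 -c "
from h import *
go(.5768,.2238,.0495,-12)"
```

```text
0.033 941 ztop 0.0615 all [578.2 223.4] [14.8 38.6] 78.2 top [577.5 223.6] [14.8 36.6] 78.2
pos [0.578  0.2216 0.1424] yaw -12.27 shift [-0.041 -0.048  2.323] turn -0.027 t 21.0 w 0.0502 q6 2.04
```

play_rows(
  motion=[
    [-0.01,-0.05,0.6,0,50],
    [-0.01,-0.05,1.4,0,50],
    [-0.01,-0.05,2.1,0,50],
    [-0.01,-0.05,2.32,0,50],
    [-0.01,-0.05,2.32,0,50],
  ],
)

```text
clock: 21.62
position: [0.5779, 0.2245, 0.0492]
ee_rot: [0.0, 0.994, -0.106, -0.0]
contact_force: [-0.3, 0.7, 1.0]
width: 0.0499
gripper_force: 0.0
```

play_rows(
  motion=[
    [0,0,0,0,30],
    [0,0,0,0,0],
    [0,0,0,0,0],
    [0,0,0,0,0],
    [0,0,0,0,0],
  ],
  newtons=40,
)

```text
clock: 22.25
position: [0.5785, 0.2251, 0.0503]
ee_rot: [-0.0, 0.994, -0.106, 0.001]
contact_force: [-1.2, 0.4, 5.5]
width: 0.0134
gripper_force: 42.8
```

play_rows(
  motion=[
    [0,0,0,0,0],
    [0,0,-0.5,0,0],
    [0,0,-1.3,0,0],
    [0,0,-2.5,0,0],
    [0,0,-3.2,0,0],
  ],
)

```text
clock: 22.88
position: [0.5782, 0.2254, 0.1793]
ee_rot: [-0.001, 0.994, -0.106, 0.001]
contact_force: [-0.1, 0.2, -1.2]
width: 0.0133
gripper_force: 42.0
```

```bash
python3 -c "
from h import *
go(*CAR[-33],.18,4.8)"
```

```text
pos [0.5782 0.2254 0.1793] yaw -12.17 shift [ 0.632 11.808 -0.017] turn -1.697 t 22.875 w 0.0133 q6 2.04
```

play_rows(
  motion=[
    [0,0.5,0,0,0],
    [0.1,1.6,0,0,0],
    [0.2,2.9,0,0,0],
    [0.2,4.2,0,0,0],
    [0.3,5.5,0,0,0],
  ],
)

```text
clock: 23.5
position: [0.5402, 0.0051, 0.1749]
ee_rot: [0.0, 0.994, -0.106, -0.002]
contact_force: [0.1, -0.2, -1.5]
width: 0.0131
gripper_force: 42.0
```

play_rows(
  motion=[
    [0.1,1.4,0,0,0],
    [0.2,2.8,0,0,0],
    [0.3,4.1,0,0,0],
    [0.3,5.4,0,0,0],
    [0.33,6.3,0,0,0],
  ],
)

```text
clock: 24.12
position: [0.4998, -0.2438, 0.1748]
ee_rot: [-0.001, 0.994, -0.107, -0.002]
contact_force: [0.4, -0.5, -1.1]
width: 0.0129
gripper_force: 42.0
```

play_rows(
  motion=[
    [0,0,0,-0.6,0],
    [0,0,0,-1.3,0],
    [0,0,0,-1.7,0],
    [0,0,0,-1.7,0],
    [0,0,0,-1.7,0],
  ],
)

```text
clock: 24.75
position: [0.5017, -0.2416, 0.176]
ee_rot: [-0.001, 0.999, 0.041, -0.001]
contact_force: [-0.7, -0.4, -0.3]
width: 0.0135
gripper_force: 42.0
```

```bash
python3 -c "
from h import *
go(*CAR[-33],.060,4.8)"
```

```text
pos [ 0.5017 -0.2416  0.176 ] yaw 4.76 shift [0.042 0.005 2.901] turn -0.004 t 24.75 w 0.0135 q6 0.91
```

play_rows(
  motion=[
    [0.04,0,0.6,0,0],
    [0.04,0,1.5,0,0],
    [0.04,0,2.3,0,0],
    [0.04,0,2.8,0,0],
    [0.04,0,2.9,0,0],
  ],
)

```text
clock: 25.38
position: [0.5031, -0.2409, 0.0595]
ee_rot: [-0.001, 0.999, 0.042, -0.002]
contact_force: [0.3, -0.2, -1.5]
width: 0.0135
gripper_force: 42.0
```

play_rows(
  motion=[
    [0,0,0.08,0,0],
    [0,0,0.15,0,0],
    [0,0,0.19,0,0],
    [0,0,0.21,0,0],
    [0,0,0.21,0,0],
  ],
)

```text
clock: 26.0
position: [0.5045, -0.2416, 0.053]
ee_rot: [0.0, 0.999, 0.042, 0.0]
contact_force: [0.0, -0.0, -1.1]
width: 0.0134
gripper_force: 42.0
```

play_rows(
  motion=[
    [0,0,0.02,0,0],
    [0,0,0.04,0,0],
    [0,0,0.06,0,0],
    [0,0,0.06,0,0],
  ],
)

```text
clock: 26.5
position: [0.5044, -0.2416, 0.0503]
ee_rot: [0.0, 0.999, 0.042, -0.0]
contact_force: [0.7, 0.2, -0.8]
width: 0.0134
gripper_force: 42.0
```

play_rows(
  motion=[
    [0,0,0.01,0,0],
    [0,0,0.02,0,0],
    [0,0,0.02,0,0],
  ],
)

```text
clock: 26.88
position: [0.5045, -0.2416, 0.0503]
ee_rot: [0.0, 0.999, 0.042, 0.0]
contact_force: [-0.6, 1.1, 4.2]
width: 0.0132
gripper_force: 42.9
```

In contact (+4 N). Releasing.

play_rows(
  motion=[
    [0,0,-0.01,0,15],
    [0,0,-0.01,0,20],
    [0,0,-0.01,0,30],
    [0,0,-0.01,0,45],
    [0,0,-0.01,0,50],
  ],
)

```text
clock: 27.5
position: [0.5044, -0.2416, 0.0499]
ee_rot: [-0.0, 0.999, 0.042, -0.0]
contact_force: [-0.0, -0.3, -0.3]
width: 0.0499
gripper_force: 0.0
```

play_rows(
  motion=[
    [0,0,-0.4,0,50],
    [0,0,-1,0,50],
    [0,0,-1.8,0,50],
    [0,0,-2.6,0,50],
    [0,0,-3,0,50],
  ],
)

```text
clock: 28.12
position: [0.5053, -0.2421, 0.1729]
ee_rot: [0.001, 0.999, 0.042, 0.002]
contact_force: [0.5, 1.1, 0.2]
width: 0.0501
gripper_force: 0.0
```

```bash
python3 chk.py; python3 -c "
from h import *
go(.6405,.2162,.17,-12.5)"
```

```text
99 712 z 0.0782 u [-0.0305  0.0236] v [-0.01   -0.0085  0.0044]
33 649 z 0.065 u [-0.023   0.0196] v [-0.0099 -0.0076  0.004 ]
-33 575 z 0.0606 u [-0.02    0.0182] v [-0.0096 -0.0077  0.0054]
pos [ 0.5059 -0.2425  0.174 ] yaw 4.84 shift [  4.32  -11.142   0.101] turn 1.734 t 28.175 w 0.0499 q6 0.92
```

play_rows(
  motion=[
    [0.2,-0.6,0,0.4,50],
    [0.6,-1.7,0,0.8,50],
    [1.1,-3,0,1.2,50],
    [1.6,-4.2,0,1.5,50],
    [2.1,-5.4,0,1.74,50],
  ],
)

```text
clock: 28.8
position: [0.5698, -0.0176, 0.1693]
ee_rot: [0.0, 0.994, -0.11, -0.001]
contact_force: [0.2, -0.9, -0.7]
width: 0.0499
gripper_force: 0.0
```

```bash
python3 -c "
from h import *
go(.6405,.2162,.16,-12.5)"
```

```text
pos [ 0.5698 -0.0176  0.1693] yaw -12.66 shift [ 0.444 -6.091  0.231] turn -0.016 t 28.8 w 0.0499 q6 1.64
```

play_rows(
  motion=[
    [0.1,-1.3,0,0,50],
    [0.2,-2.7,0.1,0,50],
    [0.3,-4.1,0.2,0,50],
    [0.4,-5.4,0.2,0,50],
    [0.44,-6.15,0.2,0,50],
  ],
)

```text
clock: 29.42
position: [0.6405, 0.2197, 0.1606]
ee_rot: [0.0, 0.994, -0.108, -0.001]
contact_force: [0.6, -0.5, -0.5]
width: 0.0497
gripper_force: 0.0
```

play_rows(
  motion=[
    [0,0,0,0,50],
    [0,0,0,0,50],
    [0,0,0,0,50],
  ],
)

```text
clock: 29.8
position: [0.6403, 0.2157, 0.1618]
ee_rot: [0.0, 0.994, -0.11, -0.0]
contact_force: [0.3, 0.4, 0.3]
width: 0.0499
gripper_force: 0.0
```

```bash
python3 look.py .099; python3 -c "
from h import *
go(.6405,.2162,.0705,-12.5)"
```

```text
0.099 905 ztop 0.0824 all [641.8 216.2] [15.2 29.2] 74.1 top [641.8 216.3] [15.1 28.8] 72.2
pos [0.6404 0.2157 0.162 ] yaw -12.65 shift [-1.000e-03 -1.300e-02  2.287e+00] turn -0.015 t 29.85 w 0.0503 q6 2.01
```

play_rows(
  motion=[
    [0.03,-0.02,0.6,0.2,50],
    [0.03,-0.02,1.4,0.2,50],
    [0.03,-0.02,2.1,0.2,50],
    [0.03,-0.02,2.28,0.2,50],
    [0.03,-0.02,2.28,0.2,50],
  ],
)

```text
clock: 30.48
position: [0.6421, 0.217, 0.071]
ee_rot: [0.0, 0.992, -0.127, -0.0]
contact_force: [-0.4, -0.0, 0.4]
width: 0.05
gripper_force: 0.0
```

play_rows(
  motion=[
    [0,0,0,0,30],
    [0,0,0,0,0],
    [0,0,0,0,0],
    [0,0,0,0,0],
    [0,0,0,0,0],
  ],
  newtons=40,
)

```text
clock: 31.1
position: [0.6425, 0.2177, 0.0718]
ee_rot: [-0.0, 0.992, -0.127, 0.001]
contact_force: [-1.1, -1.0, 4.5]
width: 0.0133
gripper_force: 43.4
```

play_rows(
  motion=[
    [0,0,0,0,0],
    [0,0,-0.5,0,0],
    [0,0,-1.3,0,0],
    [0,0,-2.5,0,0],
    [0,0,-3.2,0,0],
  ],
)

```text
clock: 31.72
position: [0.6425, 0.2178, 0.2007]
ee_rot: [-0.0, 0.992, -0.127, 0.001]
contact_force: [0.9, 0.8, -1.5]
width: 0.0135
gripper_force: 42.5
```

```bash
python3 -c "
from h import *
go(*CAR[-99],.2,4.8)"
```

```text
pos [0.6425 0.2178 0.2007] yaw -14.56 shift [-2.034 12.538  0.017] turn -1.936 t 31.725 w 0.0135 q6 2.05
```

play_rows(
  motion=[
    [-0.1,0.6,0,0,0],
    [-0.3,1.8,0,0,0],
    [-0.5,3.1,0,0,0],
    [-0.7,4.5,0,0,0],
    [-0.95,5.9,0,0,0],
  ],
)

```text
clock: 32.35
position: [0.5448, -0.0027, 0.1982]
ee_rot: [0.0, 0.992, -0.127, -0.0]
contact_force: [0.4, -0.4, -1.2]
width: 0.0134
gripper_force: 42.5
```

play_rows(
  motion=[
    [-0.2,1.4,0,0,0],
    [-0.5,2.8,0,0,0],
    [-0.7,4.2,0,0,0],
    [-0.9,5.6,0,0,0],
    [-1.1,6.6,0,0,0],
  ],
)

```text
clock: 32.98
position: [0.4356, -0.2476, 0.1984]
ee_rot: [0.0, 0.992, -0.127, -0.0]
contact_force: [0.8, 0.7, -1.5]
width: 0.0133
gripper_force: 42.5
```

play_rows(
  motion=[
    [0,0,0,-0.6,0],
    [0,0,0,-1.3,0],
    [0,0,0,-1.93,0],
    [0,0,0,-1.93,0],
    [0,0,0,-1.93,0],
  ],
)

```text
clock: 33.6
position: [0.4367, -0.2456, 0.1985]
ee_rot: [-0.0, 0.999, 0.041, -0.0]
contact_force: [-0.1, 0.1, -0.8]
width: 0.0129
gripper_force: 42.5
```

```bash
python3 -c "
from h import *
go(*CAR[-99],.082,4.8)"
```

```text
pos [ 0.4367 -0.2456  0.1985] yaw 4.65 shift [0.02  0.043 2.913] turn -0.015 t 33.6 w 0.0129 q6 0.84
```

play_rows(
  motion=[
    [0.02,0.04,0.6,0,0],
    [0.02,0.04,1.5,0,0],
    [0.02,0.04,2.3,0,0],
    [0.02,0.04,2.8,0,0],
    [0.02,0.04,2.9,0,0],
  ],
)

```text
clock: 34.22
position: [0.437, -0.2466, 0.0815]
ee_rot: [-0.001, 0.999, 0.041, -0.001]
contact_force: [0.8, 0.8, -1.2]
width: 0.0133
gripper_force: 42.5
```

play_rows(
  motion=[
    [0,0,0.08,0,0],
    [0,0,0.15,0,0],
    [0,0,0.19,0,0],
    [0,0,0.21,0,0],
    [0,0,0.22,0,0],
  ],
)

```text
clock: 34.85
position: [0.4379, -0.2474, 0.0742]
ee_rot: [0.0, 0.999, 0.041, 0.0]
contact_force: [0.4, -0.4, -0.5]
width: 0.0131
gripper_force: 42.5
```

play_rows(
  motion=[
    [0,0,0.02,0,0],
    [0,0,0.04,0,0],
    [0,0,0.05,0,0],
    [0,0,0.06,0,0],
    [0,0,0.06,0,0],
  ],
)

```text
clock: 35.48
position: [0.4378, -0.2473, 0.0718]
ee_rot: [0.0, 0.999, 0.041, 0.0]
contact_force: [0.2, 0.5, 1.4]
width: 0.0132
gripper_force: 43.0
```

In contact. Releasing, rising and checking.

play_rows(
  motion=[
    [0,0,0,0,15],
    [0,0,0,0,20],
    [0,0,0,0,30],
    [0,0,0,0,45],
    [0,0,0,0,50],
  ],
)

```text
clock: 36.1
position: [0.4378, -0.2473, 0.0716]
ee_rot: [0.0, 0.999, 0.041, 0.0]
contact_force: [-0.2, -0.5, -1.0]
width: 0.0504
gripper_force: 0.0
```

play_rows(
  motion=[
    [0,0,-0.4,0,50],
    [0,0,-1,0,50],
    [0,0,-2,0,50],
    [0,0,-3,0,50],
    [0,0,-4,0,50],
  ],
)

```text
clock: 36.72
position: [0.4376, -0.2471, 0.2329]
ee_rot: [0.0, 0.999, 0.041, 0.0]
contact_force: [1.2, -0.3, -0.1]
width: 0.0501
gripper_force: 0.0
```

play_rows(
  motion=[
    [-0.5,0,0,0,50],
    [-1.2,0,0,0,50],
    [-2,0,0,0,50],
    [-2.3,0,0,0,50],
    [-2.3,0,0,0,50],
  ],
)

```text
clock: 37.35
position: [0.3455, -0.2547, 0.2312]
ee_rot: [-0.0, 0.999, 0.041, 0.0]
contact_force: [-0.8, -0.3, -0.1]
width: 0.0497
gripper_force: 0.0
```

```bash
python3 chk.py; python3 - <<'E'
from h import *
d=np.load('pics/side_last.npz');cv2.imwrite('pics/s4.png',cv2.resize(d['img'][:,:,::-1],(800,600)))
d=grab('wrist');cv2.imwrite('pics/w4.png',cv2.resize(d['img'][:,:,::-1],(800,600)))
P=fcloud(d); hsv=cv2.cvtColor(d['img'],cv2.COLOR_RGB2HSV); z=P[...,2]
a=np.radians(4.8);R=np.array([np.cos(a),np.sin(a)]);N=np.array([-R[1],R[0]])
for k in CAR:  # resin foot tops: z about 22 mm, dark
    q=P[...,:2]-CAR[k];u=q@R;v=q@N
    m=(abs(u)<.028)&(abs(v)<.021)&(z>.0195)&(z<.0245)&(hsv[...,2]<90)
    if m.sum()>20:print(k,m.sum(),'foot u',np.percentile(u[m],[1,99]).round(4),'v',np.percentile(v[m],[1,99]).round(4))
E
```

```text
99 715 z 0.078 u [-0.0306  0.0243] v [-0.01   -0.0085  0.0044]
33 646 z 0.065 u [-0.023   0.0193] v [-0.0099 -0.0076  0.0038]
-33 576 z 0.0606 u [-0.02    0.0183] v [-0.0107 -0.0078  0.0052]
-99 919 z 0.0814 u [-0.0186  0.0135] v [-0.0096 -0.008   0.0053]
-33 604 foot u [-0.0228  0.0224] v [-0.0156  0.0162]
-99 627 foot u [-0.0245  0.0206] v [-0.0156  0.0154]
```

View pics/s4.png

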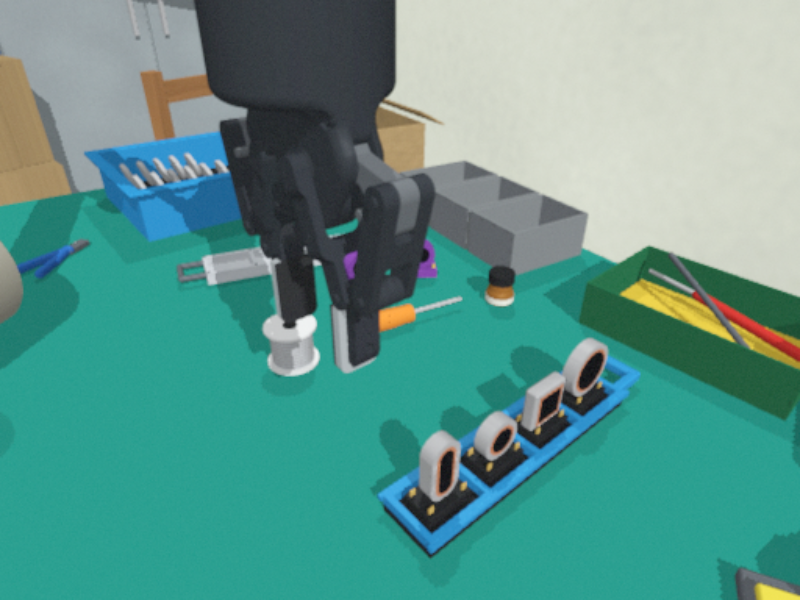

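View pics/w4.png

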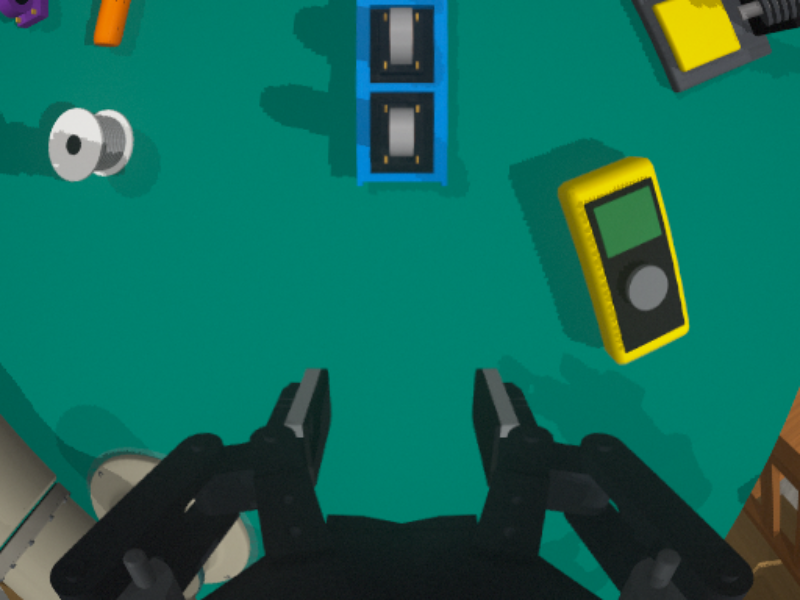

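The side view shows all four coils upright in the carrier in the right order: large round by the handle (585,367), then square (544,400), small round (496,435) and oblong (440,467). The reel, jar and screwdriver have not moved, and the wrist view shows the two nearest feet centred within about 2 mm.

```bash
python3 -c "
from rig import manip
print(manip.sign_off())"
```

```text
the job is handed in; nothing more can be done
None
```

I moved all four coils into the test carrier in their original order (from the handle: large round, square, small round, oblong), each upright in its place, and handed the job in at about 37 s; the sign-off did not report a verdict.

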